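# Reset the press controller with the service key

## Task

Take the red-handled key out of its wooden stand, push it fully home into the keyhole on top of the grey controller box and turn it clockwise (seen from above) until you feel it press against its firm, sprung stop, which is set differently on every box; do not force it. Then turn it back home, draw it out of the lock and set it back fully down and upright in the slot of its stand. Leave everything else on the desk where it is.

Things in the scene. Friction and masses are not known exactly. Their poses are not given: they have to be found in the camera images.
- key: Steel key with a red plastic handle, 95 mm long, 0.07 to 0.14 kg, standing handle up in the stand. Origin: on the key's axis at the underside of its round collar (24 mm diameter, z = 0 to +4 mm); z points up along the key toward the handle, x along the width of handle and bit. The handle's lower edge is at z = +20 mm, with a round neck of 9 mm between it and the collar
- key_handle (a point): Middle of the key's red handle, 42 mm above the collar's underside. The handle is a flat block 36 mm wide along the key's x, 10 mm thick along its y and 44 mm high (key z = +20 to +64 mm): pinch it across the 10 mm
- key_tip (a point): Lower end of the key's shank, on its axis, 31 mm below the collar's underside. Shank: round, 7 mm in diameter. Bit: two equal flat wings, so the key fits either way round, 26 mm along the key's x and 6 mm thick along its y, from key z = -15 to -27 mm; the last 4 mm, down to -31 mm, are narrowed to 23 x 4 mm
- lock: Grey fixed controller box 140 x 120 mm, 65 mm high, with three lamps along its far edge. Origin: middle of its underside; z up; the keyhole is in the middle of its top. x is the long direction of the keyhole slot and runs from the keyhole to the lamps
- keyhole (a point): Middle of the keyhole's mouth, on the box's top, in a light metal border. Slot 28.5 mm along the box's x and 9 mm along its y, through a 10 mm plate; below is room for the bit to turn. The key goes in, bit along the slot, until its collar rests on the plate (31 mm deep); it turns only when more than 26 mm deep and comes out only when turned back home to within about 0.1 rad
- rotor (a joint): Angle of the rotor in the lock: 0 = home, grows clockwise (from above) as the key turns it with about 0.12 rad of play and 0.02 N m of friction; starts within 0.06 of home. After 0.6 to 1.4 rad, unknown beforehand, the key's wings meet a hidden stop with a firm buffer spring, 2.5 N m per rad: it is felt as a steep rise of the turning moment. 0.1 N m is ample, over 0.5 is forcing
- stand: Fixed pale wooden block 100 x 75 mm, 55 mm high, with a brass plate on its front. Origin: middle of its underside; z up; its slot runs along x in the middle of its top
- stand_slot (a point): Middle of the mouth of the stand's slot, on the top of the stand. The slot is 30 mm along the stand's x, 10.5 mm along its y and 40 mm deep; the key stands in it with the collar resting on the wood
- pliers: Loose ring pliers with orange handles, 140 x 52 mm, 12 mm high, lying on the desk; bystander. Origin: middle of its underside
- tape: Loose yellow tape measure, 73 x 31 mm, 58 mm high; bystander. Origin: middle of its underside
- tag_blue: Loose blue plastic key tag, 58 x 26 x 8 mm; bystander. Origin: middle of its underside
- tag_white: Loose white plastic key tag, 58 x 26 x 8 mm; bystander. Origin: middle of its underside
- screwdriver: Loose screwdriver with a yellow handle, 193 mm long, 22 mm thick; bystander. Origin: middle of its underside
Things that resemble listed ones, but are neither listed nor needed, are in the scene too. What is shaped like the stand but green is not meant.

How it is judged:
By the outcome, as a careful person would: the job done as asked, in the order asked, and still so for the second after the job is handed in, with the robot touching nothing.
It also fails if it takes over 72 s, if anything falls off the work surface, if the arm or the gripper's body presses on something with over 40 N, if the wrist force passes 120 N, or if a joint passes its speed limit or range.

## Robot

A 6-joint arm with a two-finger parallel gripper is mounted at the origin on a cart in front of the work surface, level with it; the furniture and walls round the work are solid. World frame = base frame: x ahead of the robot, y to its left, z up, the work surface at z = 0. Lengths are in mm, angles in rad, forces in N, time in s.
With the tool pointing down it reaches from about 325 to 900 mm from the base axis. Payload 6.1 kg.
Tool frame: the origin (TCP) lies midway between the tips of the shut fingers; the grasp point (between the pads) lies 19 mm behind it; z points along the fingers, y is the direction in which the jaws open and shut (so a half turn about z gives the same grasp; the last joint's range is limited). The gripper opens to 87 mm and grips with 3 to 60 N. Pads are 19 mm wide; open, the fingers measure 117 mm over their backs; the gripper's body (75 mm by 190 mm) begins 51 mm behind the grasp point.
Start: joints at [-1.312, 0.22, 1.526, -0, 1.395, -0.126], TCP at [234.601, -579.291, 222.538] pointing down, gripper open.
Joint ranges: [-2.98, 2.98], [-0.91, 2.08], [0.09, 2.57], [-1.24, 4.39], [0.2, 2.65], [-2.68, 2.68]. Speed limits (rad/s): [2.57, 2.57, 3.01, 3.14, 3.14, 3.14].

## Interface

Orientations are given as a unit quaternion [w, x, y, z].
In Python, from rig import state, snapshot, close_job gives the robot as it stands.
- The arm moves only by the tool apply_moves, never from a script. Its argument "series" is a list of rows, each a list of 7 numbers: the opening in per cent of the stroke, from 0 (shut) to 100 (fully open), then the shift along the tool's x, y, z in mm, then the turn, a rotation vector about the tool's x, y, z in degrees. A call has 1 to 12 rows; each row is the pose to reach, as a shift and turn from the pose measured when the call began, along the tool's axes at that moment; what a row does not reach only later rows make up. A row lasts 1/12 s, in which the tool goes at most 41.7 mm and 7.16 degrees, less where a joint would pass 70% of its speed; a pose out of reach is approached as far as the arm can. A call with a gripper value outside its range is refused whole. The fingers move at their own pace and stop on an object; "force" is the grip in N (left out, the last holds). Time passes only in rows, so rows that repeat a pose let the fingers close. It gives the time, the measured TCP pose, the force and the opening at its end, in the units of the state.
- state(): the state, without advancing time (a new reading comes with each control period).
- snapshot(name): name is "side" or "top"; returns a dict with "image" (480x640x3 uint8, red, green, blue), "z_map" (480x640 float32, mm along the optical axis (not along the pixel's ray), 0 where there is no reading), "mtx" (3x3 intrinsics, pixels), "eye" and "orientation" of the camera in the world. Camera axes: x right, y down, z forward; pixel columns grow to the right and rows downward; lengths in mm; the calibration is good to about 2 mm. A picture is of the moment at which its call begins.
- close_job(): hands the job in, once; it reports no verdict.
The state is a dict: "time_s": time; "joint_positions": joint angles; "joint_vel": joint speeds; "joint_torque": joint torques, N m; "tool_pos": TCP position; "tcp_rot": TCP orientation; "contact_force": force on the tool from outside, world axes, zero at the start; "ft_torque": the same for the moment, N m; "opening": finger opening in mm.
Only numpy, scipy, OpenCV 4.12 (cv2) and the standard library are available. Lean on these libraries where they do the work, as an engineer would, in place of code of your own. Each camera call takes 0.05 s, during which the arm holds its last target.

## Working session

There is one attempt and no reset: what is moved stays moved. The work goes in short steps, Python scripts to look and compute and a tool call to move; the robot and the scene stay as the last step left them, time stands still between calls to the robot, and variables do not carry over. Pictures are saved under pics/ and viewed, and the job is handed in when it is done.

Besides the shell and the picture viewer there is one more tool, called after ">>>" in YAML: its name, and indented under it one key for each argument. apply_moves: Moves the arm, as the interface text tells. Its arguments: {"type":"object","properties":{"series":{"type":"array"},"force":{"type":"number"}},"required":["series"]}

```bash
mkdir -p pics; ls; python3 - <<'E'
from rig import state,snapshot
import cv2,numpy as np,pickle
print(state())
for n in("top","side"):
    s=snapshot(n); cv2.imwrite(f"pics/{n}0.png",s["image"][:,:,::-1]); pickle.dump(s,open(f"{n}0.pkl","wb"))
    print(n,s["mtx"],s["eye"],s["orientation"],s["z_map"].min(),s["z_map"].max())
E
```

```text
pics
{'time_s': 0.0, 'joint_positions': array([-1.31210177e+00,  2.21245045e-01,  1.52760684e+00, -2.69399316e-05,
        1.39470367e+00, -1.26080546e-01]), 'joint_vel': array([ 0.00139921, -0.0014327 ,  0.00066474,  0.00046016, -0.00055885,
        0.00071888]), 'joint_torque': array([-7.04462236e-04, -4.94614935e+01, -3.87372959e+01,  6.98503386e-02,
        5.73300384e-02, -1.57386849e-04]), 'tool_pos': array([ 234.43265768, -578.69461514,  221.42780412]), 'tcp_rot': array([-9.78413721e-04,  9.81549600e-01,  1.91205177e-01, -7.82594714e-05]), 'contact_force': array([ 0.49762513, -0.08474265,  0.02268063]), 'ft_torque': array([-0.05260285,  0.00649112,  0.01919902]), 'opening': 86.86277448142697}
top [[586.69086507   0.         324.83205722]
 [  0.         586.69086507 237.07553412]
 [  0.           0.           1.        ]] [ 325.74842254   19.33171135 1166.76249746] [ 0.06076125 -0.70045868  0.70781862 -0.06825332] 0.0 1863.6276
side [[611.50215009   0.         318.72174231]
 [  0.         611.50215009 233.68703013]
 [  0.           0.           1.        ]] [-5.31753863e-01  7.00852810e+02  6.57550156e+02] [ 0.15560878 -0.26894785  0.84036103 -0.4441242 ] 0.0 2700.6824
```

View pics/top0.png

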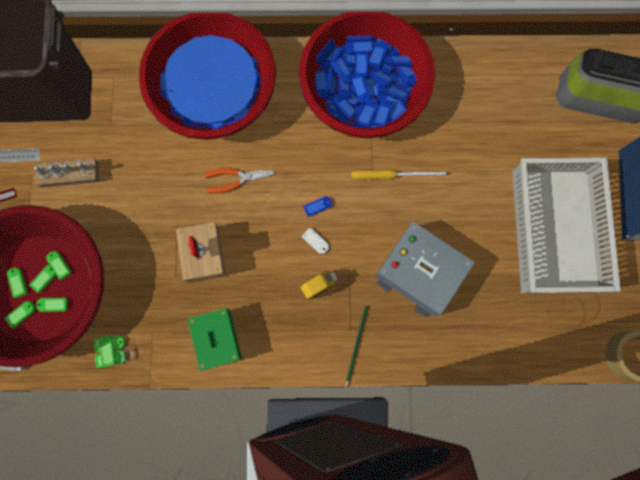

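View pics/side0.png

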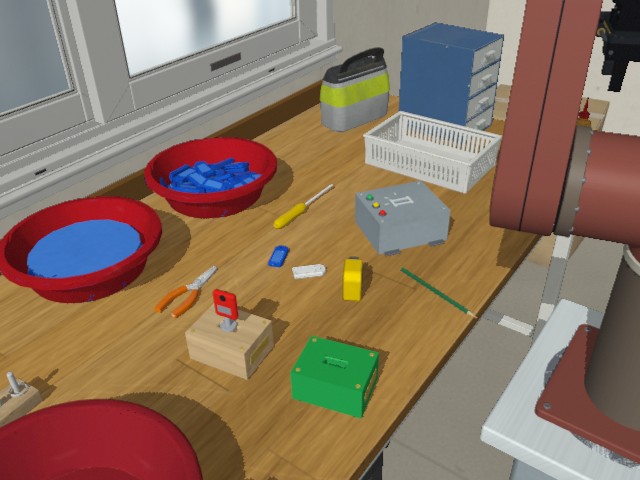

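The key stands in the pale wooden stand, at top (200,247) and side (226,310). The green block, at top (214,340) and side (336,375), is the decoy. The grey lock is at top (425,268), with its lamps at (395,265), (403,252) and (412,239). I'll enlarge both to confirm.

```bash
cat > h.py <<'E'
import numpy as np,cv2,pickle
from scipy.spatial.transform import Rotation as R
def rot(q): return R.from_quat([q[1],q[2],q[3],q[0]])
def load(n): return pickle.load(open(n+".pkl","rb"))
def ray(s,u,v):
    d=np.stack([(np.asarray(u,float)-s["mtx"][0,2])/s["mtx"][0,0],(np.asarray(v,float)-s["mtx"][1,2])/s["mtx"][1,1],np.ones_like(np.asarray(u,float))],-1)
    return rot(s["orientation"]).apply(d)
def plane(s,u,v,z):
    d=ray(s,u,v); e=np.array(s["eye"]); return e+d*((z-e[2])/d[...,2])[...,None]
def proj(s,p):
    c=rot(s["orientation"]).inv().apply(np.asarray(p,float)-s["eye"]); return (c[...,:2]/c[...,2:])*s["mtx"][0,0]+s["mtx"][:2,2]
def depthpts(s):
    v,u=np.mgrid[:480,:640]; d=ray(s,u.ravel(),v.ravel()).reshape(480,640,3)
    return np.array(s["eye"])+d*s["z_map"][...,None]
def crop(s,x0,y0,w,h,k,name):
    cv2.imwrite(name,cv2.resize(s["image"][y0:y0+h,x0:x0+w,::-1],None,fx=k,fy=k,interpolation=cv2.INTER_CUBIC))
E
python3 - <<'E'
from h import *
t=load("top0");s=load("side0")
a=lambda i,x,y,w,h,k:cv2.resize(i["image"][y:y+h,x:x+w,::-1],None,fx=k,fy=k,interpolation=cv2.INTER_CUBIC)
A=np.hstack([a(t,165,210,75,75,5),a(s,180,280,100,100,3.75)[:375,:375]])
B=np.hstack([a(t,370,215,110,110,3.41)[:375,:375],a(s,345,175,110,110,3.41)[:375,:375]])
cv2.imwrite("pics/crA.png",A);cv2.imwrite("pics/crB.png",B)
P=depthpts(t)
for u,v in((185,260),(215,265),(195,247),(400,280),(450,270),(425,268),(300,150)):print(u,v,P[v,u].round(1))
E
```

```text
185 260 [489.3 274.   54.1]
215 265 [479.3 216.8  52.5]
195 247 [505.2 244.2 108. ]
400 280 [ 445.8 -134.8   62.7]
450 270 [ 463.7 -230.2   63.8]
425 268 [ 472.  -188.6   32.7]
300 150 [726.2  55.3  -1.2]
```

View pics/crA.png

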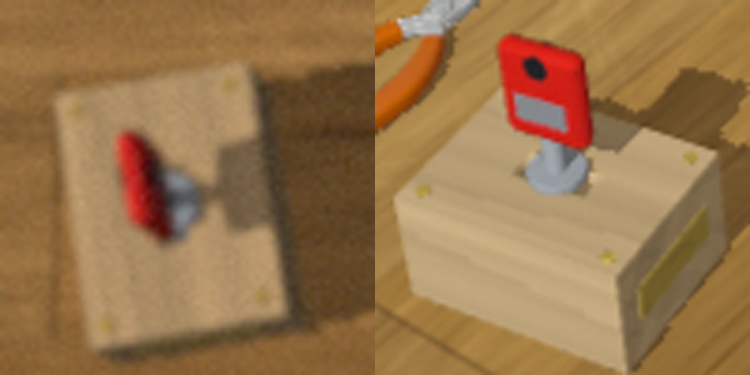

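View pics/crB.png

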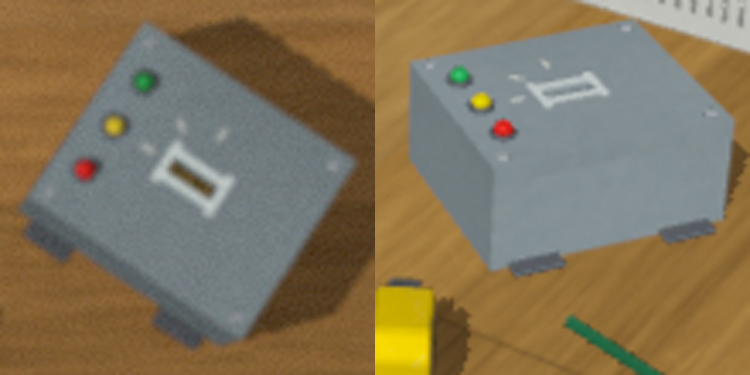

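The crops confirm it: a red handle in the pale stand with the brass plate, and a keyhole with a light border on the grey box with three lamps. Next I'll measure both.

```bash
python3 - <<'E'
from h import *
t=load("top0");s=load("side0")
def lsray(prs):
    A=np.zeros((3,3));b=np.zeros(3)
    for e,d in prs:
        d=d/np.linalg.norm(d);M=np.eye(3)-np.outer(d,d);A+=M;b+=M@e
    x=np.linalg.solve(A,b); return x,[np.linalg.norm((np.eye(3)-np.outer(d/np.linalg.norm(d),d/np.linalg.norm(d)))@(x-e)) for e,d in prs]
def best(mask,roi):
    x0,y0,x1,y1=roi; m=np.zeros_like(mask,np.uint8); m[y0:y1,x0:x1]=mask[y0:y1,x0:x1]
    n,l,st,c=cv2.connectedComponentsWithStats(m.astype(np.uint8)); i=1+np.argmax(st[1:,4]); return (l==i).astype(np.uint8)
def hsv(i): return cv2.cvtColor(i["image"],cv2.COLOR_RGB2HSV)
# lock border
for n,i,roi in(("top",t,(410,250,445,285)),("side",s,(380,190,430,215))):
    H=hsv(i); g=i["image"].astype(int).min(2)
    b=best(g>(155 if n=="top" else 175),roi)
    c,_=cv2.findContours(b,cv2.RETR_EXTERNAL,cv2.CHAIN_APPROX_NONE); c=max(c,key=cv2.contourArea)[:,0]
    hull=cv2.convexHull(c)[:,0]
    W=plane(i,c[:,0],c[:,1],65.)
    r=cv2.minAreaRect(W[:,:2].astype(np.float32)); print(n,"border px",c.min(0),c.max(0),"rect",r, "boxpts",cv2.boxPoints(r).round(1).tolist())
    x0,y0,x1,y1=roi
    inside=np.zeros_like(b); cv2.fillPoly(inside,[c.reshape(-1,1,2)],1); inside=inside-b
    v,u=np.nonzero(inside)
    if len(u)>5:
        Wd=plane(i,u,v,65.)[:,:2]; r=cv2.minAreaRect(Wd.astype(np.float32));w,vv=np.linalg.eigh(np.cov(Wd.T));print(" slot n",len(u),Wd.mean(0),r,"yaw",np.degrees(np.arctan2(vv[1,1],vv[0,1])))
# lamps
H=hsv(t)
pts={}
for n,i,roi in(("top",t,(385,230,420,272)),("side",s,(360,190,400,220))):
    H=hsv(i); x0,y0,x1,y1=roi
    for nm,lo,hi in(("red",170,180),("yel",20,32),("grn",50,80)):
        m=(H[...,0]>=lo)&(H[...,0]<=hi)&(H[...,1]>120); b=best(m,roi); v,u=np.nonzero(b); print(n,nm,len(u),u.mean().round(1),v.mean().round(1)); pts[n,nm]=(u.mean(),v.mean())
for nm in("red","yel","grn"): print(nm,lsray([(i["eye"],ray(i,*pts[n,nm])) for n,i in(("top",t),("side",s))]))
# box top edges from depth
P=depthpts(t)
for nm,roi,zr in(("lock",(370,215,480,325),(58,69)),("stand",(165,210,240,290),(48,58))):
    x0,y0,x1,y1=roi; m=(P[...,2]>zr[0])&(P[...,2]<zr[1]); b=best(m,roi)
    c,_=cv2.findContours(b,cv2.RETR_EXTERNAL,cv2.CHAIN_APPROX_NONE); c=max(c,key=cv2.contourArea)[:,0]
    z=65. if nm=="lock" else 55.
    r=cv2.minAreaRect(plane(t,c[:,0],c[:,1],z)[:,:2].astype(np.float32)); print(nm,r,cv2.boxPoints(r).round(1).tolist(),"medz",np.median(P[b>0][:,2]))
# red handle
for n,i,roi in(("top",t,(180,230,215,262)),("side",s,(205,285,245,325))):
    H=hsv(i); m=((H[...,0]>172)|(H[...,0]<6))&(H[...,1]>150); b=best(m,roi); v,u=np.nonzero(b); print(n,len(u),u.mean(),v.mean(),u.min(),u.max(),v.min(),v.max()); pts[n]=b
    c,_=cv2.findContours(b,cv2.RETR_EXTERNAL,cv2.CHAIN_APPROX_NONE)
    print(cv2.boxPoints(cv2.minAreaRect(c[0])).tolist())
p=P[pts["top"]>0]; print("depth red top",p[:,2].min(),p[:,2].max())
q=depthpts(s)[pts["side"]>0]; print("side face mean",q.mean(0),q.min(0),q.max(0)); w,vv=np.linalg.eigh(np.cov(q.T)); print(w,vv)
E
```

```text
top border px [415 257] [437 277] rect ((469.7698974609375, -184.62350463867188), (38.54316711425781, 23.648653030395508), 54.935699462890625) boxpts [[449.0, -193.60000610351562], [468.3999938964844, -207.1999969482422], [490.5, -175.60000610351562], [471.20001220703125, -162.10000610351562]]
 slot n 86 [ 469.7239664  -184.57867439] ((469.5559387207031, -184.4630584716797), (30.14516830444336, 10.197111129760742), 54.96977996826172) yaw 55.0487445384659
side border px [390 196] [412 205] rect ((470.0264892578125, -181.7333984375), (37.427120208740234, 24.05693817138672), 53.563472747802734) boxpts [[449.20001220703125, -189.60000610351562], [468.6000061035156, -203.89999389648438], [490.79998779296875, -173.8000030517578], [471.5, -159.5]]
 slot n 48 [ 469.51540669 -181.1416252 ] ((469.5337829589844, -181.64906311035156), (29.320446014404297, 10.67005729675293), 54.802433013916016) yaw 54.401349301975884
top red 5 394.8 262.2
top yel 25 403.1 251.3
top grn 18 411.8 238.5
side red 1 384.0 214.0
side yel 22 375.5 204.3
side grn 19 369.4 196.5
red (array([ 477.5326635 , -127.60112106, 
[... 969 characters left out ...]
 [193.8705596923828, 235.91761779785156], [198.31761169433594, 255.9293975830078], [191.85877990722656, 257.36468505859375]]
side 442 225.7737556561086 303.0656108597285 213 237 289 319
[[212.21998596191406, 289.53997802734375], [233.63999938964844, 286.47998046875], [238.21998596191406, 318.53997802734375], [216.7999725341797, 321.5999755859375]]
depth red top 86.42632118684583 123.18398728361149
side face mean [501.59817317 255.81763251 103.82575492] [ -0.53175386 244.39232767  75.18191154] [521.79854181 700.85281035 657.55015596]
[  56.74095316  156.1316894  1801.747834  ] [[-0.32176066  0.75518006 -0.57111571]
 [-0.87643797 -0.00934129  0.48142416]
 [ 0.35822697  0.65545085  0.66487414]]
```

```bash
python3 - <<'E'
from h import *
t=load("top0");s=load("side0")
for n,i,roi in(("top",t,(180,230,215,262)),("side",s,(205,285,245,325))):
    H=cv2.cvtColor(i["image"],cv2.COLOR_RGB2HSV); m=((H[...,0]>172)|(H[...,0]<6))&(H[...,1]>130)
    b=np.zeros_like(m);x0,y0,x1,y1=roi;b[y0:y1,x0:x1]=m[y0:y1,x0:x1]
    p=depthpts(i)[b&(i["z_map"]>0)]
    p=p[(p[:,2]>70)&(p[:,2]<125)]
    if n=="top": p=p[p[:,2]>112]
    w,v=np.linalg.eigh(np.cov(p.T)); print(n,len(p),np.median(p,0),p.min(0),p.max(0)); print(w,v)
    (vx,vy,cx,cy)=cv2.fitLine(p[:,:2].astype(np.float32),cv2.DIST_HUBER,0,.01,.01).ravel(); print("yaw",np.degrees(np.arctan2(vy,vx)),cx,cy)
    if n=="top":
        r=cv2.minAreaRect(p[:,:2].astype(np.float32));print(r)
# collar grey: z~59
for n,i,roi in(("top",t,(195,238,212,262)),("side",s,(215,318,240,335))):
    x0,y0,x1,y1=roi; H=cv2.cvtColor(i["image"],cv2.COLOR_RGB2HSV)[y0:y1,x0:x1]
    m=(H[...,1]<70)&(H[...,2]>110)
    v,u=np.nonzero(m);print(n,"collar px",len(u),u.min()+x0,u.max()+x0,v.min()+y0,v.max()+y0)
    r=cv2.minAreaRect(plane(i,u+x0,v+y0,59.)[:,:2].astype(np.float32));print(r)
crop=None
k=np.array([506.2,248.6,55.]);print(proj(t,k),proj(s,k), proj(t,[469.5,-183.5,65.]))
E
```

```text
top 89 [506.82491554 247.56436728 117.6011778 ] [490.6779984  241.8879095  112.08052914] [522.23101618 254.00256893 123.18398728]
[ 4.56399059  6.78347656 89.41530895] [[ 0.09681114 -0.17168401 -0.9803837 ]
 [-0.52489442  0.82809239 -0.19684727]
 [ 0.84564381  0.53365494 -0.00994741]]
yaw 11.000644 506.3181 247.78351
((506.2276306152344, 247.90753173828125), (32.25958251953125, 8.730398178100586), 12.124366760253906)
side 453 [501.34445521 255.00567594 103.63754341] [487.86293463 244.39232767  75.18191154] [521.79854181 261.11961443 120.54892917]
[  3.6487149  112.95690648 180.93620303] [[ 0.25719281  0.94050949 -0.22202199]
 [-0.96551063  0.259724   -0.0182392 ]
 [-0.0405103  -0.21905558 -0.97487105]]
yaw 13.861979 503.4466 255.48062
top collar px 35 199 204 244 257
((507.1095275878906, 241.97576904296875), (25.561899185180664, 7.777888774871826), 9.461130142211914)
side collar px 171 220 236 318 331
((506.5401916503906, 252.61131286621094), (23.866140365600586, 27.6230411529541), 34.78971862792969)
[198.46093458 251.05791982] [230.46730104 325.01842522] [425.41126815 267.14383356]
```

```bash
cat >> h.py <<'E'
def move(x,y,z,yaw,tilt=None):
    from rig import state
    st=state(); Rc=rot(st["tcp_rot"]); a=np.radians(yaw)
    Rt=R.from_matrix(np.array([[np.cos(a),np.sin(a),0],[np.sin(a),-np.cos(a),0],[0,0,-1]]))
    d=Rc.inv().apply(np.array([x,y,z])-st["tool_pos"]); r=(Rc.inv()*Rt).as_rotvec(degrees=True)
    M=Rc.as_matrix()
    print("shift",d.round(2),"rot",r.round(2),"| pos",st["tool_pos"].round(2),"yaw",np.degrees(np.arctan2(M[1,0],M[0,0])).round(2),"zax",M[:,2].round(4),"t",round(st["time_s"],2),"F",st["contact_force"].round(2),"M",st["ft_torque"].round(3),"open",round(st["opening"],1),"q",st["joint_positions"].round(3))
E
python3 -c "
from h import *
move(506.5,248,200,13)"
```

```text
shift [ 562.47 -664.19   22.81] rot [-0.1  -0.    9.04] | pos [ 234.44 -578.78  221.55] yaw 22.04 zax [-4.0e-04  1.7e-03 -1.0e+00] t 0.1 F [-0.84 -0.16  0.32] M [-0.009 -0.046 -0.026] open 87.0 q [-1.312  0.221  1.527  0.     1.395 -0.126]
```

>>> apply_moves:
  series:
    - [100, 30, -35, 0, 0, 0, 0]
    - [100, 55, -65, 0, 0, 0, 1]
    - [100, 80, -95, 0, 0, 0, 2]
    - [100, 107, -126, 0, 0, 0, 3]
    - [100, 134, -158, 0, 0, 0, 4]
    - [100, 160, -190, 0, 0, 0, 5]
    - [100, 187, -221, 0, 0, 0, 6]
    - [100, 214, -252, 0, 0, 0, 7]
    - [100, 240, -284, 0, 0, 0, 8]
    - [100, 267, -316, 0, 0, 0, 9]
    - [100, 294, -347, 0, 0, 0, 9]
    - [100, 320, -378, 0, 0, 0, 9]

```text
time_s: 1.1
tool_pos: [389.2, -106.2, 222.2]
tcp_rot: [-0.001, 0.994, 0.113, 0.0]
contact_force: [1.8, 0.2, 0.2]
opening: 86.8
```

```bash
python3 -c "
from h import *
move(506.5,248,200,13)"
```

```text
shift [ 194.11 -318.64   22.75] rot [-0.09 -0.02  0.02] | pos [ 389.16 -106.22  222.17] yaw 13.02 zax [-0.      0.0016 -1.    ] t 1.1 F [1.84 0.17 0.21] M [ 0.056  0.024 -0.069] open 86.8 q [-4.640e-01 -3.410e-01  2.063e+00  1.000e-03  1.421e+00  8.800e-01]
```

>>> apply_moves:
  series:
    - [60, 20, -35, 0, 0, 0, 0]
    - [50, 40, -68, 2, 0, 0, 0]
    - [50, 60, -100, 5, 0, 0, 0]
    - [50, 80, -133, 8, 0, 0, 0]
    - [50, 100, -166, 11, 0, 0, 0]
    - [50, 120, -199, 14, 0, 0, 0]
    - [50, 140, -230, 17, 0, 0, 0]
    - [50, 160, -262, 20, 0, 0, 0]
    - [50, 178, -292, 22, 0, 0, 0]
    - [50, 190, -312, 22.7, 0, 0, 0]
    - [50, 194, -318.6, 22.7, 0, 0, 0]
    - [50, 194, -318.6, 22.7, 0, 0, 0]

```text
time_s: 2.1
tool_pos: [506.1, 249.3, 199.3]
tcp_rot: [-0.001, 0.993, 0.115, -0.001]
contact_force: [-0.4, -0.7, 0.7]
opening: 43.8
```

```bash
python3 - <<'E'
from h import *
from rig import snapshot
move(506.5,248,78,13)
for n in("top","side"):
    s=snapshot(n);pickle.dump(s,open(n+"1.pkl","wb"));cv2.imwrite(f"pics/{n}1.png",s["image"][:,:,::-1])
crop(s,150,200,160,160,3.7,"pics/side1c.png")
E
```

```text
shift [  0.27   1.55 121.26] rot [-0.09  0.06  0.17] | pos [506.05 249.29 199.26] yaw 13.17 zax [-0.0014  0.0013 -1.    ] t 2.1 F [-0.44 -0.68  0.67] M [-0.035  0.044 -0.029] open 43.8 q [0.317 0.094 1.713 0.002 1.336 1.658]
```

View pics/side1c.png

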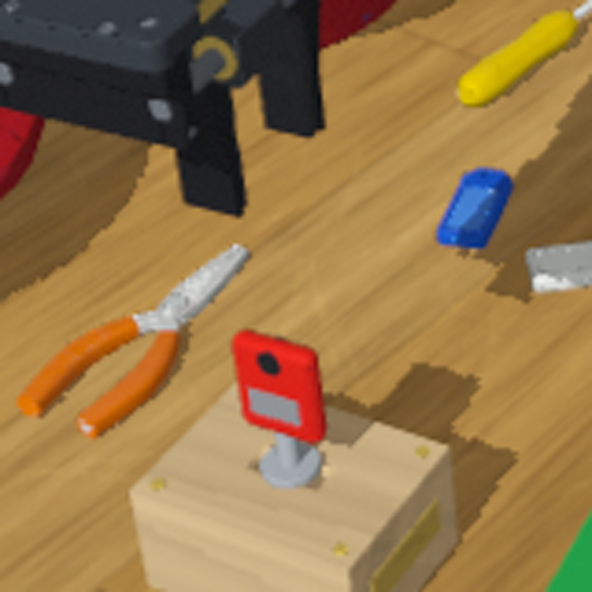

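```bash
python3 - <<'E'
from h import *
s=load("side1");print(proj(s,[506,249.3,199.3]), proj(s,np.array([506,249.3,199.3])+[[.225*22,-.974*22,0],[-.225*22,.974*22,0]]))
E
```

```text
[218.96253561 243.80444036] [[227.39646171 235.12604194]
 [210.17310349 252.84864977]]
```

>>> apply_moves:
  series:
    - [50, 0, 1.5, 30, 0, 0, 0]
    - [50, 0.3, 1.5, 60, 0, 0, 0]
    - [50, 0.3, 1.5, 85, 0, 0, 0]
    - [50, 0.3, 1.5, 105, 0, 0, 0]
    - [50, 0.3, 1.5, 116, 0, 0, 0]
    - [50, 0.3, 1.5, 121, 0, 0, 0]
    - [50, 0.3, 1.5, 121, 0, 0, 0]
    - [20, 0.3, 1.5, 121, 0, 0, 0]
    - [0, 0.3, 1.5, 121, 0, 0, 0]
    - [0, 0.3, 1.5, 121, 0, 0, 0]
    - [0, 0.3, 1.5, 121, 0, 0, 0]
    - [0, 0.3, 1.5, 121, 0, 0, 0]
  force: 25

```text
time_s: 3.2
tool_pos: [506.9, 246.1, 79.4]
tcp_rot: [-0.0, 0.994, 0.114, 0.0]
contact_force: [0.2, -0.1, 0.3]
opening: 18.0
```

```bash
python3 - <<'E'
from h import *
from rig import snapshot
move(506.5,248,78,13)
s=snapshot("side");pickle.dump(s,open("side2.pkl","wb"))
crop(s,150,230,140,140,4,"pics/side2c.png")
move(506.5,248,78,13)
E
```

```text
shift [ 0.08 -1.96  1.39] rot [-0.06 -0.02  0.05] | pos [506.86 246.07  79.39] yaw 13.05 zax [ 1.e-04  1.e-03 -1.e+00] t 3.2 F [ 0.25 -0.14  0.31] M [ 0.074  0.025 -0.008] open 18.0 q [3.110e-01 2.220e-01 1.810e+00 1.000e-03 1.109e+00 1.654e+00]
shift [ 0.26 -1.9   1.16] rot [-0.06  0.    0.05] | pos [506.68 246.09  79.15] yaw 13.05 zax [-3.e-04  1.e-03 -1.e+00] t 3.25 F [0.21 1.3  0.91] M [0.131 0.104 0.027] open 14.3 q [3.110e-01 2.220e-01 1.810e+00 1.000e-03 1.109e+00 1.654e+00]
```

View pics/side2c.png

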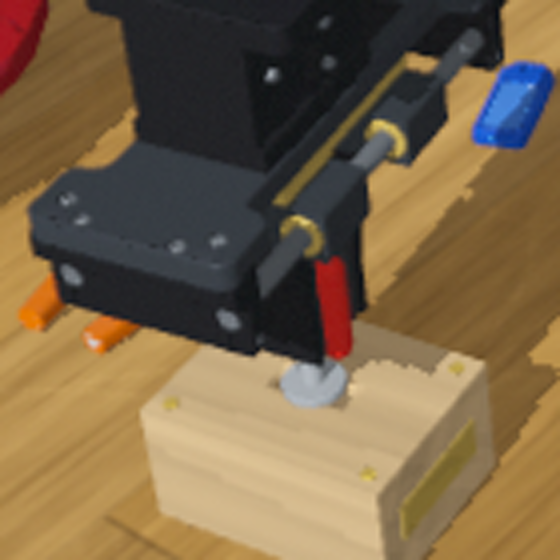

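>>> apply_moves:
  series:
    - [0, 0.2, -2.2, 1, 0, 0, 0]
    - [0, 0.2, -2.2, 1, 0, 0, 0]
    - [0, 0.2, -2.2, 1, 0, 0, 0]
    - [0, 0.2, -2.2, 1, 0, 0, 0]

```text
time_s: 3.58
tool_pos: [506.6, 248.8, 78.6]
tcp_rot: [-0.001, 0.994, 0.114, 0.0]
contact_force: [-1.4, 1.4, 4.4]
opening: 9.7
```

```bash
python3 - <<'E'
from h import *
move(506.5,248,78,13)
from rig import state
E
```

```text
shift [-0.25  0.72  0.62] rot [-0.09 -0.04  0.06] | pos [506.58 248.76  78.63] yaw 13.06 zax [ 2.0e-04  1.7e-03 -1.0e+00] t 3.58 F [-1.36  1.4   4.42] M [ 0.388  0.247 -0.012] open 9.7 q [0.316 0.225 1.808 0.002 1.108 1.658]
```

>>> apply_moves:
  series:
    - [0, 0, 0, -3, 0, 0, 0]
    - [0, 0, 0, -8, 0, 0, 0]
    - [0, 0, 0, -16, 0, 0, 0]
    - [0, 0, 0, -26, 0, 0, 0]
    - [0, 0, 0, -38, 0, 0, 0]
    - [0, 0, 0, -50, 0, 0, 0]
    - [0, 0, 0, -62, 0, 0, 0]
    - [0, 0, 0, -72, 0, 0, 0]
    - [0, 0, 0, -80, 0, 0, 0]
    - [0, 0, 0, -80, 0, 0, 0]

```text
time_s: 4.42
tool_pos: [507.9, 249.1, 161.4]
tcp_rot: [-0.001, 0.994, 0.114, 0.002]
contact_force: [1.0, 0.5, -0.8]
opening: 9.9
```

```bash
python3 - <<'E'
from h import *
from rig import snapshot
s=snapshot("side");pickle.dump(s,open("side3.pkl","wb"))
crop(s,140,170,160,180,3.3,"pics/side3c.png")
move(469.5,-183.5,150,55)
E
```

```text
shift [-134.57  412.66    8.89] rot [-4.000e-02 -2.000e-01 -4.194e+01] | pos [507.34 248.87 160.05] yaw 13.06 zax [ 0.0025  0.0025 -1.    ] t 4.47 F [ 0.58  0.49 -2.24] M [ 0.003 -0.001  0.008] open 9.8 q [0.316 0.128 1.752 0.002 1.258 1.658]
```

View pics/side3c.png

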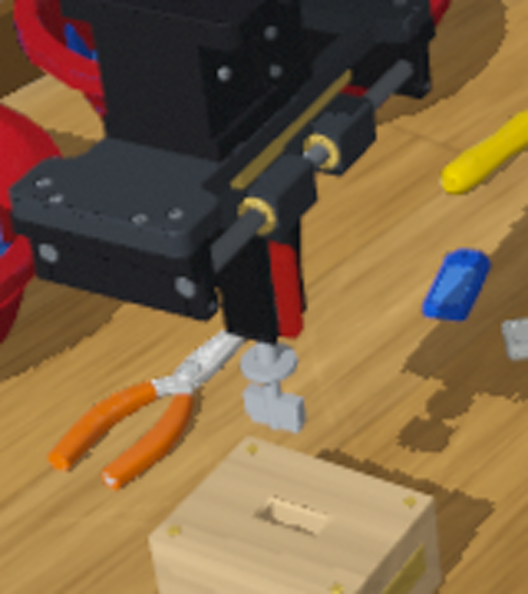

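```bash
python3 - <<'E'
from h import *
s=load("side3")
x0,y0,x1,y1=208,265,236,305
im=s["image"][y0:y1,x0:x1];H=cv2.cvtColor(im,cv2.COLOR_RGB2HSV)
m=(H[...,1]<45)&(H[...,2]>95)
# column extents per row
for y in range(m.shape[0]):
    u=np.nonzero(m[y])[0]
    if len(u): print(y+y0,u.min()+x0,u.max()+x0,len(u),end=" | ")
print()
T=np.array([507.4,249,160.1]);a=np.radians(13.06);X=np.array([np.cos(a),np.sin(a),0])
for z in(-23.6+4,-23.6,-23.6-31): print("axis pred",z,proj(s,T+[0,0,z]))
for sx in(13,-13): print("bit corners pred",proj(s,T+sx*X+[0,0,-23.6-27]),proj(s,T+sx*X+[0,0,-23.6-15]))
# slot on stand
g=cv2.cvtColor(s["image"],cv2.COLOR_RGB2HSV)
p=np.array([506.2,248.6,55.]);print("slot pred",proj(s,p))
k=cv2.resize(s["image"][305:345,205:255,::-1],None,fx=14,fy=14,interpolation=cv2.INTER_CUBIC);cv2.imwrite("pics/slot.png",k)
k=cv2.resize(s["image"][262:305,200:246,::-1],None,fx=13,fy=13,interpolation=cv2.INTER_CUBIC);cv2.imwrite("pics/bit.png",k)
E
```

```text
270 208 208 1 | 271 208 210 3 | 272 208 213 6 | 273 208 213 6 | 274 208 225 12 | 275 208 227 16 | 276 208 228 17 | 277 208 228 18 | 278 208 229 18 | 279 208 229 18 | 280 213 229 17 | 281 213 228 16 | 282 214 228 15 | 283 214 227 14 | 284 215 226 12 | 285 217 224 8 | 286 216 224 7 | 287 215 224 10 | 288 214 224 11 | 289 214 228 15 | 290 214 231 18 | 291 214 231 18 | 292 214 231 18 | 293 214 231 18 | 294 215 231 17 | 295 216 231 16 | 296 216 231 16 | 297 217 231 15 | 298 221 231 11 | 299 222 230 9 | 300 228 230 3 | 
axis pred -19.6 [223.22671193 278.4438211 ]
axis pred -23.6 [223.54448987 280.73175994]
axis pred -54.6 [225.95150995 298.06183216]
bit corners pred [217.6538932  293.69278966] [216.67125688 287.05009777]
bit corners pred [233.72096111 298.05923007] [232.85482631 291.38217195]
slot pred [230.46730104 325.01842522]
```

View pics/slot.png

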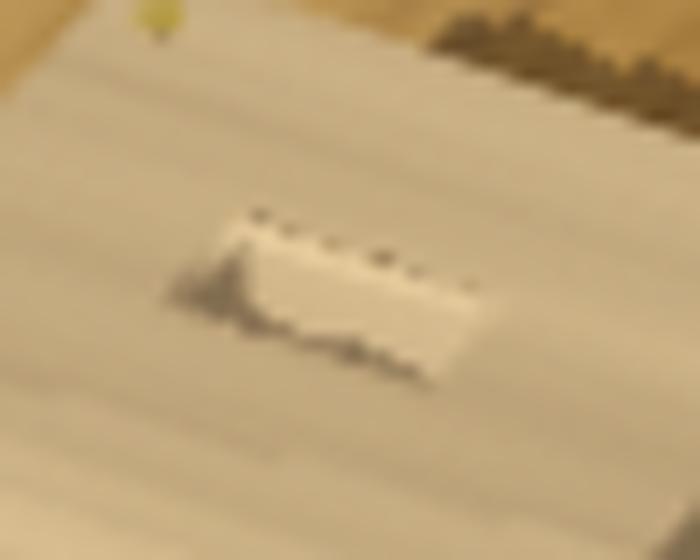

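View pics/bit.png

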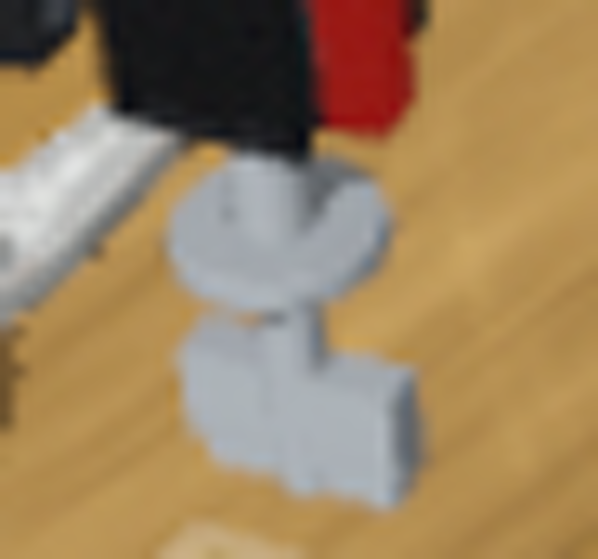

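>>> apply_moves:
  series:
    - [0, -7, 20, 0, 0, 0, -1]
    - [0, -18, 54, 0, 0, 0, -4]
    - [0, -29, 90, 0, 0, 0, -8]
    - [0, -41, 126, 0, 0, 0, -12]
    - [0, -53, 162, 0, 0, 0, -16]
    - [0, -65, 198, 0, 0, 0, -20]
    - [0, -76, 234, 0, 0, 0, -24]
    - [0, -88, 270, 0, 0, 0, -28]
    - [0, -100, 306, 1, 0, 0, -32]
    - [0, -111, 342, 2, 0, 0, -36]
    - [0, -122, 374, 3, 0, 0, -39]
    - [0, -130, 398, 4, 0, 0, -41]

```text
time_s: 5.47
tool_pos: [469.6, -170.7, 154.2]
tcp_rot: [-0.001, 0.89, 0.455, 0.001]
contact_force: [1.2, -0.7, -1.4]
opening: 9.8
```

>>> apply_moves:
  series:
    - [0, 0, 0, 0, 0, 0, 0]
    - [0, 0, 0, 0, 0, 0, 0]
    - [0, 0, 0, 0, 0, 0, 0]

```text
time_s: 5.72
tool_pos: [469.0, -170.0, 153.4]
tcp_rot: [-0.002, 0.891, 0.454, 0.001]
contact_force: [0.1, 0.8, -0.7]
opening: 9.9
```

```bash
python3 - <<'E'
from h import *
move(469.5,-183.5,135,55)
E
```

```text
shift [-10.68   8.32  18.34] rot [-0.11 -0.18 -0.95] | pos [ 469.02 -170.04  153.39] yaw 54.05 zax [ 2.0e-04  3.7e-03 -1.0e+00] t 5.72 F [ 0.06  0.77 -0.73] M [-0.029 -0.083  0.015] open 9.9 q [-0.508 -0.02   1.92   0.004  1.243  0.118]
```

>>> apply_moves:
  series:
    - [0, -4, 3, 5, 0, 0, -0.5]
    - [0, -8, 6, 12, 0, 0, -1]
    - [0, -10.5, 8.3, 20, 0, 0, -1]
    - [0, -10.7, 8.3, 26, 0, 0, -1]
    - [0, -10.7, 8.3, 26, 0, 0, -1]
    - [0, -10.7, 8.3, 26, 0, 0, -1]
    - [0, -10.7, 8.3, 26, 0, 0, -1]

```text
time_s: 6.3
tool_pos: [469.5, -183.3, 127.3]
tcp_rot: [-0.002, 0.887, 0.462, 0.001]
contact_force: [-0.3, -0.9, -0.9]
opening: 9.8
```

```bash
python3 - <<'E'
from h import *
from rig import snapshot
move(469.5,-183.5,127,55)
for n in("side","top"):
    s=snapshot(n);pickle.dump(s,open(n+"4.pkl","wb"))
    if n=="side": crop(s,350,160,100,80,7,"pics/side4c.png")
    else: crop(s,350,200,140,110,5,"pics/top4c.png")
move(469.5,-183.5,127,55)
E
```

```text
shift [-0.21  0.1   0.29] rot [-0.12 -0.18  0.07] | pos [ 469.54 -183.27  127.29] yaw 55.07 zax [ 1.0e-04  3.9e-03 -1.0e+00] t 6.3 F [-0.27 -0.9  -0.87] M [-0.049 -0.012  0.007] open 9.8 q [-0.531  0.023  1.929  0.004  1.191  0.077]
shift [-0.16 -0.24  0.74] rot [-0.07 -0.19  0.06] | pos [ 469.79 -183.51  127.74] yaw 55.06 zax [ 9.0e-04  3.3e-03 -1.0e+00] t 6.4 F [-0.06 -1.18 -0.59] M [-0.059 -0.04  -0.004] open 9.6 q [-0.531  0.023  1.929  0.004  1.191  0.077]
```

View pics/side4c.png

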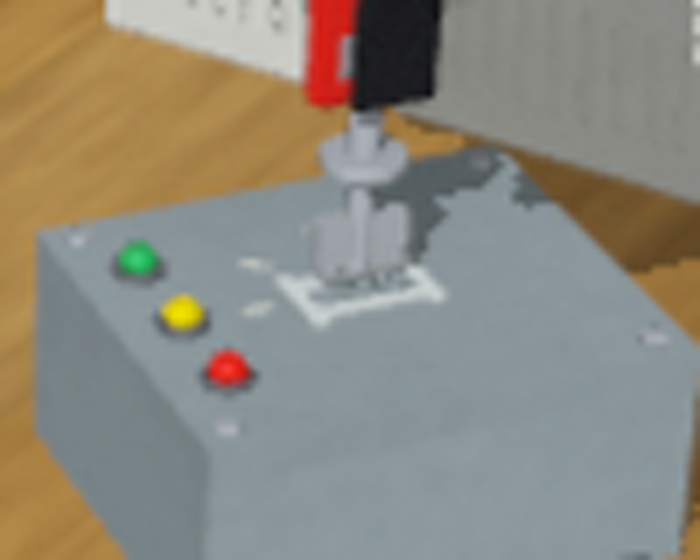

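View pics/top4c.png

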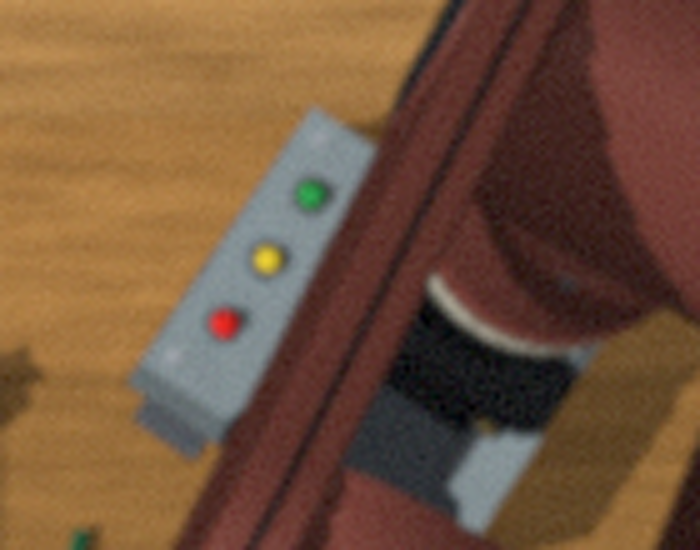

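```bash
python3 - <<'E'
from h import *
s=load("side4")
T=np.array([469.6,-183.35,127.4])
print("collar top pred",proj(s,T+[0,0,-19.6]),"tip pred",proj(s,T+[0,0,-54.6]),"slot(top est) pred",proj(s,[469.6,-184.5,65]), "slot(TCP)",proj(s,[469.6,-183.35,65]))
a=np.radians(55.07);X=np.array([np.cos(a),np.sin(a),0]);Y=np.array([np.sin(a),-np.cos(a),0])
print("px per mm X",proj(s,T+X)-proj(s,T),"Y",proj(s,T+Y)-proj(s,T),"z",proj(s,T+[0,0,1])-proj(s,T))
x0,y0,x1,y1=390,172,414,206
k=cv2.resize(s["image"][y0:y1,x0:x1,::-1],None,fx=20,fy=17,interpolation=cv2.INTER_CUBIC);cv2.imwrite("pics/tip4.png",k)
# border from side0
g=load("side0")["image"].astype(int).min(2);m=g>170
for y in range(194,208): u=np.nonzero(m[y,385:418])[0]+385; print(y,u.tolist())
E
```

```text
collar top pred [402.78051854 180.19454187] tip pred [401.77413159 196.59382053] slot(top est) pred [401.85996909 199.91371984] slot(TCP) [401.55449556 200.172834  ]
px per mm X [-0.49867946  0.09406046] Y [-0.23690311 -0.24072353] z [ 0.02984089 -0.48626335]
194 [395]
195 []
196 [406, 407]
197 [385, 386, 406, 407, 408]
198 [401, 402, 403, 404, 405, 406, 407, 408, 409]
199 [396, 397, 398, 399, 400, 401, 402, 409, 410]
200 [390, 391, 392, 393, 394, 395, 396, 397, 410, 411]
201 [391, 392, 393, 408, 409, 410, 411, 412]
202 [392, 393, 403, 404, 405, 406, 407, 408, 409, 411, 412]
203 [393, 394, 398, 399, 400, 401, 402, 403, 404]
204 [385, 394, 395, 396, 397, 398, 399]
205 [394, 395, 396]
206 []
207 []
```

View pics/tip4.png

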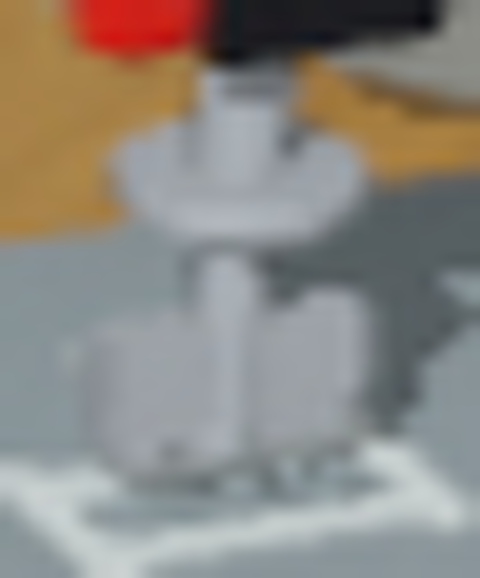

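>>> apply_moves:
  series:
    - [0, -1, 0.2, 1, -0.1, -0.2, 0]
    - [0, -1.6, 0.4, 3, -0.1, -0.2, 0]
    - [0, -1.6, 0.4, 5.5, -0.1, -0.2, 0]
    - [0, -1.6, 0.4, 8, -0.1, -0.2, 0]
    - [0, -1.6, 0.4, 10, -0.1, -0.2, 0]
    - [0, -1.6, 0.4, 11, -0.1, -0.2, 0]
    - [0, -1.6, 0.4, 11, -0.1, -0.2, 0]

```text
time_s: 6.98
tool_pos: [468.9, -184.8, 116.2]
tcp_rot: [-0.0, 0.887, 0.462, -0.0]
contact_force: [0.4, 0.2, -1.1]
opening: 10.0
```

```bash
python3 - <<'E'
from h import *
from rig import snapshot
move(468.5,-184.6,113,55)
s=snapshot("side");pickle.dump(s,open("side5.pkl","wb"))
k=cv2.resize(s["image"][170:215,380:425,::-1],None,fx=13,fy=13,interpolation=cv2.INTER_CUBIC);cv2.imwrite("pics/tip5.png",k)
move(468.5,-184.6,113,55)
E
```

```text
shift [-0.06 -0.46  3.24] rot [-0.02  0.02  0.07] | pos [ 468.91 -184.82  116.24] yaw 55.07 zax [-5.e-04 -0.e+00 -1.e+00] t 6.98 F [ 0.36  0.15 -1.07] M [-0.071 -0.035  0.039] open 10.0 q [-0.532  0.036  1.938 -0.     1.167  0.078]
shift [-0.05 -0.64  3.47] rot [0.   0.02 0.06] | pos [ 469.06 -184.93  116.47] yaw 55.06 zax [-1.e-04 -2.e-04 -1.e+00] t 7.03 F [-0.38 -0.43 -0.93] M [ 0.018 -0.077 -0.029] open 9.7 q [-0.532  0.036  1.938 -0.     1.167  0.078]
```

View pics/tip5.png

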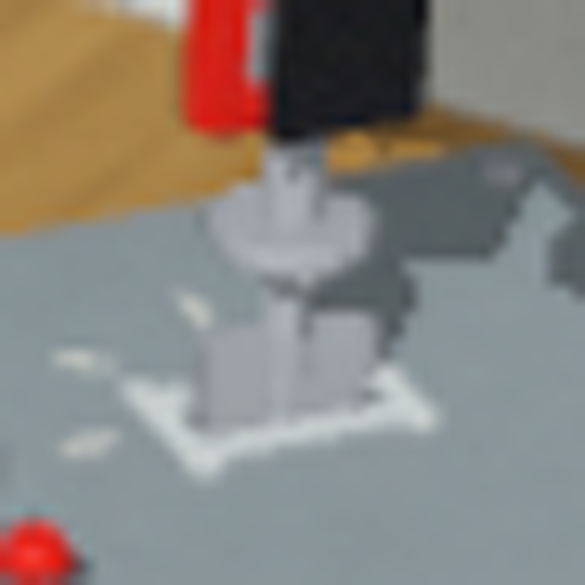

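>>> apply_moves:
  series:
    - [0, 0, 0, 2, 0, 0, 0]
    - [0, 0, 0, 4, 0, 0, 0]
    - [0, 0, 0, 6, 0, 0, 0]
    - [0, 0, 0, 7, 0, 0, 0]
    - [0, 0, 0, 7, 0, 0, 0]

```text
time_s: 7.45
tool_pos: [468.8, -184.8, 109.1]
tcp_rot: [-0.0, 0.887, 0.462, -0.0]
contact_force: [-1.0, 0.6, -0.8]
opening: 10.0
```

```bash
python3 -c "
from h import *
move(469,-184.9,100,55)"
```

```text
shift [0.02 0.22 9.07] rot [-0.04  0.02  0.06] | pos [ 468.82 -184.79  109.07] yaw 55.06 zax [-7.e-04  1.e-04 -1.e+00] t 7.45 F [-0.99  0.62 -0.83] M [-0.054 -0.015  0.013] open 10.0 q [-0.532  0.046  1.944 -0.     1.153  0.078]
```

>>> apply_moves:
  series:
    - [0, 0, 0, 2, 0, 0, 0]
    - [0, 0, 0, 5, 0, 0, 0]
    - [0, 0, 0, 8, 0, 0, 0]
    - [0, 0, 0, 11, 0, 0, 0]
    - [0, 0, 0, 14, 0, 0, 0]
    - [0, 0, 0, 16, 0, 0, 0]
    - [0, 0, 0, 17, 0, 0, 0]
    - [0, 0, 0, 17, 0, 0, 0]

```text
time_s: 8.12
tool_pos: [468.6, -184.7, 91.7]
tcp_rot: [-0.0, 0.887, 0.462, -0.0]
contact_force: [-0.1, 0.5, -0.3]
opening: 9.9
```

```bash
python3 -c "
from h import *
move(469,-184.9,88.6,55)"
```

```text
shift [0.06 0.48 3.1 ] rot [-0.07  0.02  0.06] | pos [ 468.58 -184.68   91.7 ] yaw 55.06 zax [-1.3e-03  4.0e-04 -1.0e+00] t 8.12 F [-0.15  0.53 -0.3 ] M [ 0.002 -0.037 -0.049] open 9.9 q [-0.532  0.07   1.955 -0.     1.118  0.078]
```

>>> apply_moves:
  series:
    - [0, 0, 0, 1, 0, 0, 0]
    - [0, 0, 0, 2, 0, 0, 0]
    - [0, 0, 0, 3, 0, 0, 0]
    - [0, 0, 0, 3.7, 0, 0, 0]
    - [0, 0, 0, 3.7, 0, 0, 0]

```text
time_s: 8.53
tool_pos: [468.7, -184.7, 88.6]
tcp_rot: [-0.0, 0.887, 0.462, -0.0]
contact_force: [-2.0, 1.2, 4.7]
opening: 9.8
```

```bash
python3 - <<'E'
from h import *
from rig import snapshot
move(469,-184.9,88.6,55)
s=snapshot("side");pickle.dump(s,open("side6.pkl","wb"))
k=cv2.resize(s["image"][170:215,380:425,::-1],None,fx=13,fy=13,interpolation=cv2.INTER_CUBIC);cv2.imwrite("pics/tip6.png",k)
move(469,-184.9,88.6,55)
E
```

```text
shift [ 0.02  0.34 -0.02] rot [-0.07  0.02  0.07] | pos [ 468.71 -184.72   88.58] yaw 55.07 zax [-1.2e-03  3.0e-04 -1.0e+00] t 8.53 F [-2.04  1.19  4.69] M [0.164 0.339 0.045] open 9.8 q [-0.532  0.075  1.957 -0.     1.112  0.078]
shift [ 0.02  0.37 -0.04] rot [-0.07  0.02  0.06] | pos [ 468.68 -184.71   88.56] yaw 55.06 zax [-1.2e-03  4.0e-04 -1.0e+00] t 8.58 F [-1.72  1.4   4.86] M [ 0.234  0.396 -0.04 ] open 9.8 q [-0.532  0.075  1.957 -0.     1.112  0.078]
```

View pics/tip6.png

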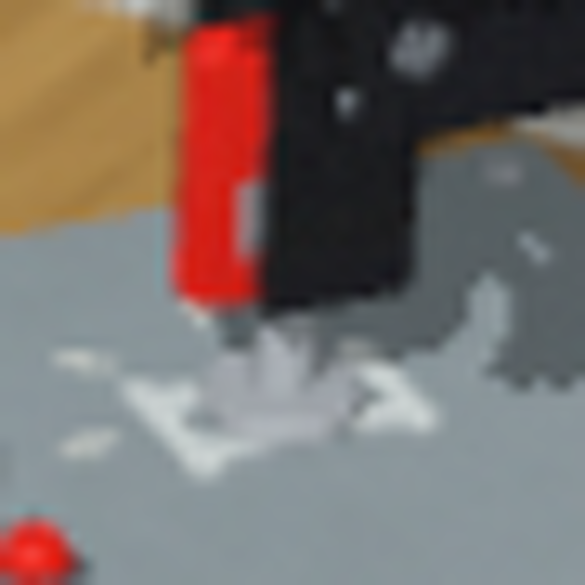

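>>> apply_moves:
  series:
    - [0, 0, -0.1, 0, 0, 0, 4]
    - [0, 0, -0.2, 0, 0, 0, 8]
    - [0, 0, -0.3, 0, 0, 0, 12]
    - [0, 0.1, -0.4, 0, 0, 0, 16]
    - [0, 0.1, -0.45, 0, 0, 0, 20]
    - [0, 0.1, -0.5, 0, 0, 0, 24]
    - [0, 0.15, -0.6, 0, 0, 0, 27]
    - [0, 0.2, -0.65, 0, 0, 0, 29]
    - [0, 0.2, -0.65, 0, 0, 0, 30]
    - [0, 0.2, -0.65, 0, 0, 0, 30]
    - [0, 0.2, -0.65, 0, 0, 0, 30]

```text
time_s: 9.5
tool_pos: [468.3, -184.1, 88.6]
tcp_rot: [-0.0, 0.976, 0.217, -0.001]
contact_force: [-1.2, 1.4, 2.0]
opening: 9.8
```

```bash
python3 -c "
from h import *
move(468.7,-184.7,88.6,55)"
```

```text
shift [0.14 0.69 0.01] rot [ -0.06   0.04 -29.88] | pos [ 468.28 -184.14   88.61] yaw 25.12 zax [-1.1e-03  4.0e-04 -1.0e+00] t 9.5 F [-1.2   1.44  2.  ] M [0.149 0.146 0.027] open 9.8 q [-0.531  0.073  1.958 -0.     1.111  0.601]
```

>>> apply_moves:
  series:
    - [0, 0, -0.05, 0, 0, 0, 2]
    - [0, 0, -0.1, 0, 0, 0, 4]
    - [0, 0, -0.1, 0, 0, 0, 4]
    - [0, 0, -0.1, 0, 0, 0, 4]

```text
time_s: 9.83
tool_pos: [468.3, -184.0, 88.6]
tcp_rot: [-0.0, 0.983, 0.184, -0.0]
contact_force: [-1.2, 0.9, 1.3]
opening: 9.9
```

```bash
python3 -c "
from h import *
move(468.7,-184.7,88.6,55)"
```

```text
shift [0.16 0.76 0.04] rot [ -0.05   0.04 -33.79] | pos [ 468.27 -184.05   88.64] yaw 21.21 zax [-1.1e-03  4.0e-04 -1.0e+00] t 9.83 F [-1.22  0.86  1.32] M [ 0.161  0.153 -0.019] open 9.9 q [-0.531  0.073  1.958 -0.     1.111  0.67 ]
```

>>> apply_moves:
  series:
    - [0, 0, -0.05, 0, 0, 0, 2]
    - [0, 0, -0.1, 0, 0, 0, 4]
    - [0, 0, -0.1, 0, 0, 0, 4]
    - [0, 0, -0.1, 0, 0, 0, 4]

```text
time_s: 10.17
tool_pos: [468.2, -184.0, 88.6]
tcp_rot: [-0.0, 0.989, 0.151, -0.001]
contact_force: [-0.5, 1.7, -0.4]
opening: 9.8
```

```bash
python3 -c "
from h import *
move(468.7,-184.7,88.6,55)"
```

```text
shift [ 0.25  0.86 -0.  ] rot [ -0.06   0.04 -37.69] | pos [ 468.2  -183.95   88.6 ] yaw 17.31 zax [-1.1e-03  4.0e-04 -1.0e+00] t 10.17 F [-0.54  1.68 -0.35] M [0.156 0.145 0.037] open 9.8 q [-0.531  0.073  1.959 -0.     1.111  0.738]
```

>>> apply_moves:
  series:
    - [0, 0, -0.05, 0, 0, 0, 2]
    - [0, 0, -0.1, 0, 0, 0, 4]
    - [0, 0, -0.1, 0, 0, 0, 4]
    - [0, 0, -0.1, 0, 0, 0, 4]

```text
time_s: 10.5
tool_pos: [468.2, -183.8, 88.6]
tcp_rot: [-0.0, 0.993, 0.117, -0.001]
contact_force: [-0.7, 0.5, 0.8]
opening: 9.8
```

```bash
python3 -c "
from h import *
move(468.7,-184.7,88.6,55)"
```

```text
shift [0.33 0.95 0.  ] rot [-6.000e-02  4.000e-02 -4.157e+01] | pos [ 468.16 -183.85   88.6 ] yaw 13.43 zax [-1.2e-03  4.0e-04 -1.0e+00] t 10.5 F [-0.73  0.54  0.83] M [0.167 0.11  0.033] open 9.8 q [-0.531  0.073  1.959 -0.     1.111  0.806]
```

>>> apply_moves:
  series:
    - [0, 0, -0.05, 0, 0, 0, 2]
    - [0, 0, -0.1, 0, 0, 0, 4]
    - [0, 0, -0.1, 0, 0, 0, 4]
    - [0, 0, -0.1, 0, 0, 0, 4]

```text
time_s: 10.83
tool_pos: [468.1, -183.7, 88.6]
tcp_rot: [-0.0, 0.997, 0.083, -0.001]
contact_force: [-1.2, 0.7, 1.3]
opening: 9.8
```

```bash
python3 -c "
from h import *
move(468.7,-184.7,88.6,55)"
```

```text
shift [ 0.39  1.06 -0.01] rot [ -0.06   0.05 -45.44] | pos [ 468.14 -183.72   88.59] yaw 9.56 zax [-1.2e-03  5.0e-04 -1.0e+00] t 10.83 F [-1.21  0.74  1.28] M [ 0.226  0.124 -0.068] open 9.8 q [-0.531  0.073  1.959 -0.     1.111  0.873]
```

>>> apply_moves:
  series:
    - [0, 0, -0.05, 0, 0, 0, 2]
    - [0, 0, -0.1, 0, 0, 0, 4]
    - [0, 0, -0.1, 0, 0, 0, 4]
    - [0, 0, -0.1, 0, 0, 0, 4]

```text
time_s: 11.17
tool_pos: [468.2, -183.6, 88.6]
tcp_rot: [-0.0, 0.999, 0.05, -0.001]
contact_force: [-0.3, 1.6, 0.5]
opening: 9.3
```

```bash
python3 -c "
from h import *
move(468.7,-184.7,88.6,55)"
```

```text
shift [0.44 1.13 0.01] rot [ -0.06   0.05 -49.32] | pos [ 468.15 -183.62   88.61] yaw 5.68 zax [-1.1e-03  4.0e-04 -1.0e+00] t 11.17 F [-0.26  1.59  0.46] M [ 0.231  0.093 -0.001] open 9.3 q [-0.531  0.072  1.959 -0.     1.111  0.941]
```

>>> apply_moves:
  series:
    - [0, 0, -0.05, 0, 0, 0, 2]
    - [0, 0, -0.1, 0, 0, 0, 4]
    - [0, 0, -0.1, 0, 0, 0, 4]
    - [0, 0, -0.1, 0, 0, 0, 4]

```text
time_s: 11.5
tool_pos: [468.1, -183.5, 88.6]
tcp_rot: [-0.0, 1.0, 0.016, -0.001]
contact_force: [-0.9, 0.9, 1.4]
opening: 9.9
```

```bash
python3 -c "
from h import *
move(468.7,-184.7,88.6,55)"
```

```text
shift [0.53 1.2  0.01] rot [-6.000e-02  5.000e-02 -5.319e+01] | pos [ 468.14 -183.52   88.61] yaw 1.81 zax [-1.2e-03  5.0e-04 -1.0e+00] t 11.5 F [-0.91  0.87  1.37] M [0.209 0.113 0.097] open 9.9 q [-0.53   0.072  1.959 -0.     1.111  1.009]
```

>>> apply_moves:
  series:
    - [0, 0, -0.05, 0, 0, 0, 2]
    - [0, 0, -0.05, 0, 0, 0, 2]
    - [0, 0, -0.05, 0, 0, 0, 2]

```text
time_s: 11.75
tool_pos: [468.1, -183.5, 88.6]
tcp_rot: [-0.0, 1.0, -0.001, -0.001]
contact_force: [-0.3, 0.4, 1.6]
opening: 9.7
```

```bash
python3 -c "
from h import *
from rig import snapshot,state
move(468.7,-184.7,88.6,55)
for i in range(4):
  snapshot('side');print(state()['ft_torque'].round(3))"
```

```text
shift [ 0.59  1.23 -0.  ] rot [-5.000e-02  5.000e-02 -5.507e+01] | pos [ 468.12 -183.47   88.6 ] yaw -0.07 zax [-1.2e-03  4.0e-04 -1.0e+00] t 11.75 F [-0.33  0.44  1.6 ] M [0.257 0.117 0.195] open 9.7 q [-0.53   0.072  1.959 -0.     1.111  1.042]
[0.257 0.122 0.184]
[0.247 0.041 0.186]
[0.217 0.049 0.241]
[0.248 0.112 0.169]
```

>>> apply_moves:
  series:
    - [0, 0, -0.02, 0, 0, 0, 1]
    - [0, 0, -0.02, 0, 0, 0, 1]
    - [0, 0, -0.02, 0, 0, 0, 1]

```text
time_s: 12.2
tool_pos: [468.1, -183.4, 88.6]
tcp_rot: [-0.0, 1.0, -0.01, -0.001]
contact_force: [-0.4, 0.9, 0.4]
opening: 9.8
```

```bash
python3 -c "
from h import *
from rig import snapshot,state
move(468.7,-184.7,88.6,55)
for i in range(4):
  snapshot('side');print(state()['ft_torque'].round(3))
move(468.7,-184.7,88.6,55)"
```

```text
shift [ 0.64  1.26 -0.04] rot [ -0.06   0.06 -56.13] | pos [ 468.09 -183.43   88.56] yaw -1.13 zax [-1.3e-03  5.0e-04 -1.0e+00] t 12.2 F [-0.39  0.94  0.44] M [0.193 0.173 0.199] open 9.8 q [-0.53   0.072  1.959 -0.     1.111  1.06 ]
[0.218 0.141 0.227]
[0.276 0.109 0.26 ]
[0.199 0.143 0.279]
[0.249 0.128 0.2  ]
shift [ 0.61  1.25 -0.  ] rot [-6.000e-02  5.000e-02 -5.613e+01] | pos [ 468.12 -183.44   88.6 ] yaw -1.13 zax [-1.2e-03  4.0e-04 -1.0e+00] t 12.4 F [-0.15  1.28  0.84] M [0.249 0.128 0.2  ] open 9.7 q [-0.53   0.072  1.959 -0.     1.111  1.06 ]
```

>>> apply_moves:
  series:
    - [0, 0, 0.15, 0, 0, 0, -5]
    - [0, 0, 0.25, 0, 0, 0, -11]
    - [0, 0.05, 0.4, 0, 0, 0, -17]
    - [0, 0.1, 0.5, 0, 0, 0, -23]
    - [0, 0.15, 0.65, 0, 0, 0, -29]
    - [0, 0.25, 0.8, 0, 0, 0, -35]
    - [0, 0.35, 0.95, 0, 0, 0, -41]
    - [0, 0.45, 1.05, 0, 0, 0, -46]
    - [0, 0.5, 1.15, 0, 0, 0, -51]
    - [0, 0.6, 1.25, 0, 0, 0, -55]
    - [0, 0.6, 1.25, 0, 0, 0, -56]
    - [0, 0.6, 1.25, 0, 0, 0, -56]

```text
time_s: 13.4
tool_pos: [468.8, -184.8, 88.6]
tcp_rot: [-0.0, 0.888, 0.46, -0.0]
contact_force: [-0.5, 0.3, 1.3]
opening: 9.8
```

```bash
python3 -c "
from h import *
move(468.7,-184.7,88.6,55)"
```

```text
shift [ 0.04 -0.09  0.04] rot [-0.06  0.01 -0.19] | pos [ 468.75 -184.79   88.64] yaw 54.81 zax [-1.e-03  4.e-04 -1.e+00] t 13.4 F [-0.5   0.31  1.3 ] M [0.096 0.016 0.   ] open 9.8 q [-0.532  0.075  1.957 -0.     1.112  0.082]
```

>>> apply_moves:
  series:
    - [0, 0, 0, 0, 0, 0, -1.5]
    - [0, 0, 0.05, 0, 0, 0, -3]
    - [0, 0, 0.1, 0, 0, 0, -4]
    - [0, 0, 0.1, 0, 0, 0, -4]
    - [0, 0, 0.1, 0, 0, 0, -4]

```text
time_s: 13.82
tool_pos: [468.8, -184.9, 88.6]
tcp_rot: [-0.0, 0.872, 0.49, -0.0]
contact_force: [-1.4, 0.4, 1.5]
opening: 10.0
```

```bash
python3 -c "
from h import *
from rig import snapshot,state
move(468.7,-184.7,88.6,55)
for i in range(3):
  snapshot('side');print(state()['ft_torque'].round(3))
"
```

```text
shift [ 0.1  -0.18  0.02] rot [-0.06  0.01  3.72] | pos [ 468.81 -184.88   88.62] yaw 58.72 zax [-1.e-03  4.e-04 -1.e+00] t 13.82 F [-1.37  0.43  1.51] M [ 0.141  0.115 -0.009] open 10.0 q [-0.532  0.075  1.956 -0.     1.112  0.014]
[0.099 0.023 0.006]
[ 0.089 -0.001 -0.015]
[ 0.112 -0.032 -0.079]
```

>>> apply_moves:
  series:
    - [0, 0, 0, 0, 0, 0, -1.2]
    - [0, 0, 0, 0, 0, 0, -1.2]
    - [0, 0, 0, 0, 0, 0, -1.2]
    - [0, 0.1, -0.1, 0, 0, 0, 1.5]
    - [0, 0.1, -0.15, 0, 0, 0, 3.7]
    - [0, 0.1, -0.15, 0, 0, 0, 3.7]
    - [0, 0.1, -0.15, 0, 0, 0, 3.7]

```text
time_s: 14.55
tool_pos: [468.8, -184.8, 88.6]
tcp_rot: [-0.0, 0.886, 0.463, -0.0]
contact_force: [-0.3, 0.3, 0.9]
opening: 9.7
```

>>> apply_moves:
  series:
    - [0, 0, 0, -1, 0, 0, 0]
    - [0, 0, 0, -3, 0, 0, 0]
    - [0, 0, 0, -6, 0, 0, 0]
    - [0, 0, 0, -9, 0, 0, 0]
    - [0, 0, 0, -9, 0, 0, 0]

```text
time_s: 14.97
tool_pos: [469.4, -185.1, 98.5]
tcp_rot: [0.0, 0.886, 0.463, 0.0]
contact_force: [0.1, -0.0, -0.7]
opening: 10.1
```

```bash
python3 -c "
from h import *
move(468.7,-184.7,88.6,55)
"
```

```text
shift [-0.04 -0.78  9.9 ] rot [0.04 0.01 0.14] | pos [ 469.36 -185.11   98.5 ] yaw 55.14 zax [ 4.e-04 -6.e-04 -1.e+00] t 14.97 F [ 0.05 -0.04 -0.71] M [-0.012 -0.04  -0.005] open 10.1 q [-0.532  0.061  1.95  -0.     1.13   0.077]
```

Free lift with no force. I'll draw the key out fully and check that it's still straight in the grip.

>>> apply_moves:
  series:
    - [0, 0, 0, -4, 0, 0, 0]
    - [0, 0, 0, -9, 0, 0, 0]
    - [0, 0, 0, -15, 0, 0, 0]
    - [0, 0, 0, -22, 0, 0, 0]
    - [0, 0, 0, -30, 0, 0, 0]
    - [0, 0, 0, -40, 0, 0, 0]
    - [0, 0, 0, -50, 0, 0, 0]
    - [0, 0, 0, -60, 0, 0, 0]
    - [0, 0, 0, -62, 0, 0, 0]
    - [0, 0, 0, -62, 0, 0, 0]

```text
time_s: 15.8
tool_pos: [470.1, -185.5, 162.0]
tcp_rot: [0.001, 0.886, 0.463, 0.001]
contact_force: [-0.1, -0.4, -1.2]
opening: 10.1
```

```bash
python3 - <<'E'
from h import *
from rig import snapshot
s=snapshot("side");pickle.dump(s,open("side7.pkl","wb"))
crop(s,350,140,110,85,7,"pics/side7c.png")
move(506.6,248.8,150,10.5)
E
```

```text
shift [ 377.28 -217.76   10.59] rot [ 1.000e-01 -3.000e-02  4.463e+01] | pos [ 469.58 -185.23  161.03] yaw 55.13 zax [ 0.0012 -0.0011 -1.    ] t 15.85 F [-0.59 -0.4  -0.41] M [-0.032 -0.081  0.009] open 10.1 q [-0.532 -0.016  1.901 -0.     1.255  0.077]
```

View pics/side7c.png

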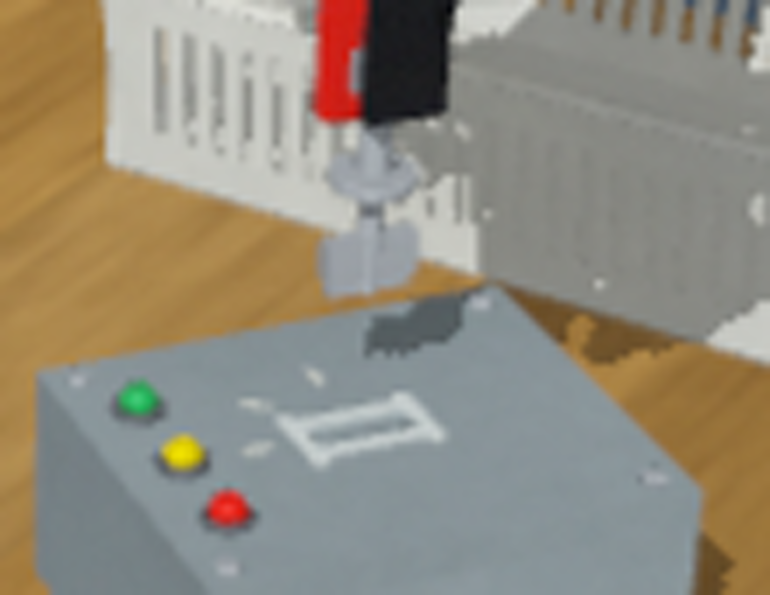

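>>> apply_moves:
  series:
    - [0, 18, -10, 0, 0, 0, 1]
    - [0, 50, -29, 0, 0, 0, 4]
    - [0, 84, -49, 0, 0, 0, 8]
    - [0, 118, -68, 0, 0, 0, 12]
    - [0, 152, -88, 0, 0, 0, 16]
    - [0, 186, -108, 0, 0, 0, 20]
    - [0, 220, -127, 0, 0, 0, 24]
    - [0, 254, -147, 0, 0, 0, 28]
    - [0, 288, -167, 0, 0, 0, 32]
    - [0, 320, -186, 0, 0, 0, 37]
    - [0, 350, -203, 0, 0, 0, 41]
    - [0, 370, -215, 0, 0, 0, 44]

```text
time_s: 16.85
tool_pos: [503.9, 244.3, 159.7]
tcp_rot: [0.0, 0.995, 0.096, 0.0]
contact_force: [-0.6, -0.2, -0.3]
opening: 9.9
```

>>> apply_moves:
  series:
    - [0, 0, 0, 0, 0, 0, 0]
    - [0, 0, 0, 0, 0, 0, 0]
    - [0, 0, 0, 0, 0, 0, 0]

```text
time_s: 17.1
tool_pos: [503.2, 243.6, 158.7]
tcp_rot: [0.001, 0.995, 0.097, -0.001]
contact_force: [-0.7, 0.5, -1.3]
opening: 9.8
```

```bash
python3 - <<'E'
from h import *
move(505.4,248.5,115,11)
E
```

```text
shift [ 3.17 -4.41 43.73] rot [0.09 0.11 0.12] | pos [503.22 243.64 158.74] yaw 11.12 zax [-0.0016 -0.0018 -1.    ] t 17.1 F [-0.71  0.5  -1.33] M [ 0.035 -0.023 -0.037] open 9.8 q [ 3.110e-01  1.200e-01  1.763e+00 -1.000e-03  1.260e+00  1.688e+00]
```

>>> apply_moves:
  series:
    - [0, 1, -1.5, 5, 0, 0, 0]
    - [0, 2, -3, 14, 0, 0, 0]
    - [0, 3, -4.4, 24, 0, 0, 0]
    - [0, 3.2, -4.4, 33, 0.1, 0.1, 0]
    - [0, 3.2, -4.4, 40, 0.1, 0.1, 0]
    - [0, 3.2, -4.4, 43, 0.1, 0.1, 0]
    - [0, 3.2, -4.4, 43, 0.1, 0.1, 0]
    - [0, 3.2, -4.4, 43, 0.1, 0.1, 0]

```text
time_s: 17.77
tool_pos: [505.4, 248.4, 115.5]
tcp_rot: [-0.0, 0.995, 0.097, -0.0]
contact_force: [0.3, 0.2, -1.3]
opening: 9.7
```

```bash
python3 - <<'E'
from h import *
from rig import snapshot
move(505.4,248.5,110,11)
s=snapshot("side");pickle.dump(s,open("side8.pkl","wb"))
crop(s,190,280,75,60,10,"pics/side8c.png")
T=np.array([505.4,248.5,115.]);a=np.radians(11);X=np.array([np.cos(a),np.sin(a),0]);Y=np.array([np.sin(a),-np.cos(a),0])
print("px per mm X",proj(s,T+X)-proj(s,T),"Y",proj(s,T+Y)-proj(s,T),"z",proj(s,T+[0,0,1])-proj(s,T))
E
```

```text
shift [ 0.04 -0.11  5.53] rot [-0.01  0.04  0.12] | pos [505.38 248.38 115.53] yaw 11.12 zax [-6.e-04  1.e-04 -1.e+00] t 17.77 F [ 0.28  0.21 -1.33] M [-0.023 -0.013 -0.013] open 9.7 q [0.317 0.176 1.788 0.    1.178 1.693]
px per mm X [-0.6072966  -0.18266987] Y [ 0.38429741 -0.41778458] z [-0.07630122 -0.55520053]
```

View pics/side8c.png

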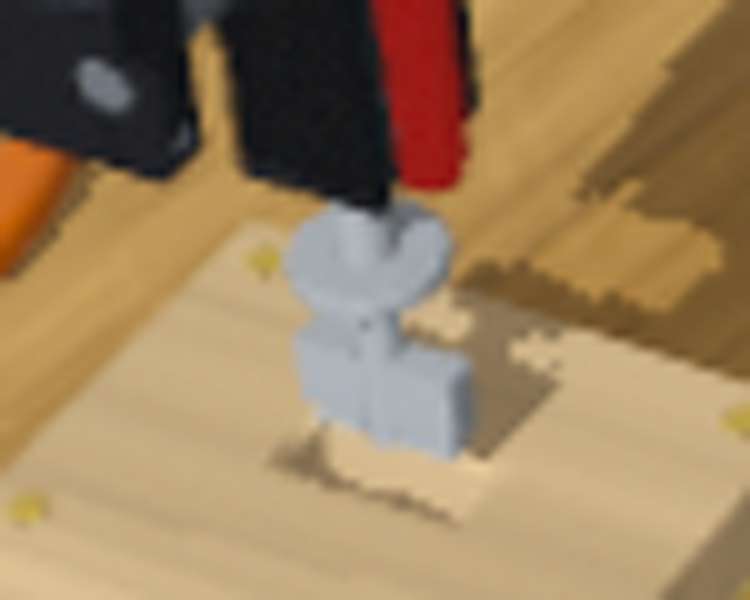

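>>> apply_moves:
  series:
    - [0, 0.7, 0.1, 0, 0, 0, 0]
    - [0, 1.4, 0.2, 1, 0, 0, 0]
    - [0, 1.4, 0.2, 4, 0, 0, 0]
    - [0, 1.4, 0.2, 7, 0, 0, 0]
    - [0, 1.4, 0.2, 10, 0, 0, 0]
    - [0, 1.4, 0.2, 13, 0, 0, 0]
    - [0, 1.4, 0.2, 13, 0, 0, 0]

```text
time_s: 18.4
tool_pos: [506.4, 248.4, 102.0]
tcp_rot: [0.0, 0.995, 0.097, -0.001]
contact_force: [0.3, -0.0, -0.3]
opening: 9.7
```

```bash
python3 - <<'E'
from h import *
move(506.7,248.5,78.6,11)
E
```

```text
shift [ 0.3  -0.04 23.36] rot [-0.    0.08  0.12] | pos [506.44 248.41 101.96] yaw 11.12 zax [-1.4e-03 -2.0e-04 -1.0e+00] t 18.4 F [ 0.31 -0.04 -0.34] M [ 0.036  0.025 -0.01 ] open 9.7 q [0.316 0.195 1.794 0.    1.154 1.693]
```

>>> apply_moves:
  series:
    - [0, 0.2, 0, 3, 0, 0, 0]
    - [0, 0.2, 0, 7, 0, 0, 0]
    - [0, 0.2, 0, 11, 0, 0, 0]
    - [0, 0.2, 0, 15, 0, 0, 0]
    - [0, 0.2, 0, 18, 0, 0, 0]
    - [0, 0.2, 0, 20, 0, 0, 0]
    - [0, 0.2, 0, 20.5, 0, 0, 0]
    - [0, 0.2, 0, 20.5, 0, 0, 0]

```text
time_s: 19.07
tool_pos: [506.5, 248.4, 81.2]
tcp_rot: [0.0, 0.995, 0.097, -0.001]
contact_force: [-0.6, -0.1, -1.0]
opening: 10.0
```

>>> apply_moves:
  series:
    - [0, 0, 0, 1, 0, 0, 0]
    - [0, 0, 0, 2, 0, 0, 0]
    - [0, 0, 0, 3, 0, 0, 0]
    - [0, 0, 0, 3.5, 0, 0, 0]
    - [0, 0, 0, 3.5, 0, 0, 0]

```text
time_s: 19.48
tool_pos: [506.7, 248.5, 78.6]
tcp_rot: [0.0, 0.995, 0.097, -0.001]
contact_force: [-2.3, -0.6, 4.2]
opening: 9.5
```

```bash
python3 - <<'E'
from h import *
from rig import snapshot
move(506.7,248.5,78.6,11)
s=snapshot("side");pickle.dump(s,open("side9.pkl","wb"))
crop(s,190,280,75,60,10,"pics/side9c.png")
E
```

```text
shift [ 0.   -0.04 -0.02] rot [-0.    0.08  0.12] | pos [506.7  248.46  78.58] yaw 11.12 zax [-1.4e-03 -2.0e-04 -1.0e+00] t 19.48 F [-2.27 -0.62  4.17] M [-0.193  0.449  0.004] open 9.5 q [0.316 0.226 1.806 0.    1.11  1.693]
```

View pics/side9c.png

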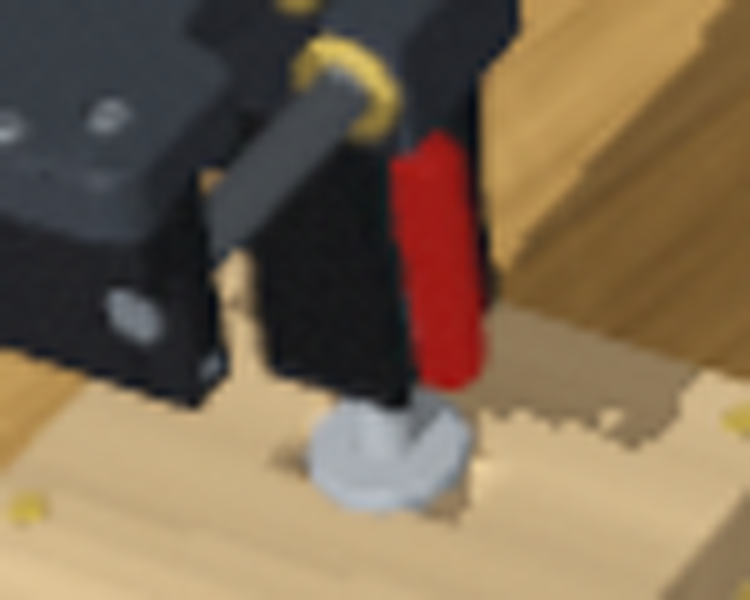

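>>> apply_moves:
  series:
    - [0, 0, 0, 0, 0, 0, 0]
    - [8, 0, 0, 0, 0, 0, 0]
    - [14, 0, 0, 0, 0, 0, 0]
    - [20, 0, 0, 0, 0, 0, 0]
    - [30, 0, 0, 0, 0, 0, 0]
    - [45, 0, 0, 0, 0, 0, 0]
    - [50, 0, 0, 0, 0, 0, 0]
    - [50, 0, 0, 0, 0, 0, 0]

```text
time_s: 20.2
tool_pos: [506.7, 248.5, 78.5]
tcp_rot: [0.0, 0.995, 0.097, -0.001]
contact_force: [-0.8, -0.8, -0.2]
opening: 36.0
```

```bash
python3 - <<'E'
from h import *
from rig import snapshot
move(506.7,248.5,78.6,11)
s=snapshot("side")
crop(s,180,270,90,70,8,"pics/side10c.png")
E
```

```text
shift [ 0.   -0.03 -0.05] rot [-0.    0.08  0.12] | pos [506.71 248.47  78.55] yaw 11.12 zax [-1.4e-03 -2.0e-04 -1.0e+00] t 20.2 F [-0.77 -0.83 -0.18] M [ 0.031 -0.047  0.036] open 36.0 q [0.316 0.226 1.806 0.    1.11  1.693]
```

View pics/side10c.png

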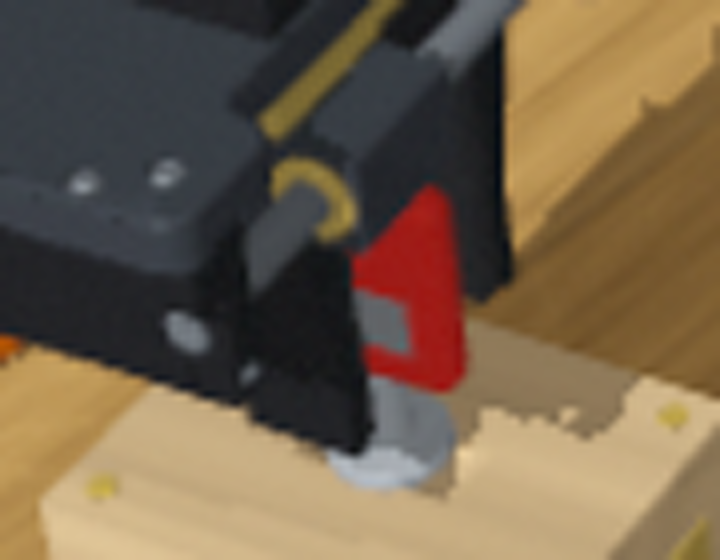

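Released, with the key standing. I'll lift away and clear the top view.

>>> apply_moves:
  series:
    - [50, 0, 0, -5, 0, 0, 0]
    - [50, 0, 0, -20, 0, 0, 0]
    - [50, 0, 0, -45, 0, 0, 0]
    - [50, 0, 0, -75, 0, 0, 0]
    - [50, 0, 0, -105, 0, 0, 0]
    - [50, 10, 35, -125, 0, 0, 0]
    - [50, 0, 75, -130, 0, 0, 0]
    - [50, -10, 115, -130, 0, 0, 0]
    - [50, -20, 155, -130, 0, 0, 0]
    - [50, -30, 195, -130, 0, 0, 0]
    - [50, -35, 220, -130, 0, 0, 0]
    - [50, -35, 220, -130, 0, 0, 0]

```text
time_s: 21.25
tool_pos: [515.0, 21.3, 209.2]
tcp_rot: [0.001, 0.996, 0.095, -0.0]
contact_force: [-0.6, -0.5, -0.2]
opening: 43.4
```

```bash
python3 - <<'E'
from h import *
from rig import snapshot
move(506.7,248.5,78.6,11)
a={}
for n in("side","top"):
    s=snapshot(n);pickle.dump(s,open(n+"11.pkl","wb"));a[n]=s["image"][:,:,::-1]
A=cv2.resize(a["side"][270:360,170:280],None,fx=5,fy=5,interpolation=cv2.INTER_CUBIC)
cv2.imwrite("pics/side11c.png",A);cv2.imwrite("pics/top11.png",a["top"])
s=load("side11");H=cv2.cvtColor(s["image"],cv2.COLOR_RGB2HSV);m=((H[...,0]>172)|(H[...,0]<6))&(H[...,1]>130);b=np.zeros_like(m);b[285:325,205:245]=m[285:325,205:245]
p=depthpts(s)[b&(s["z_map"]>0)];p=p[(p[:,2]>70)&(p[:,2]<125)];w,v=np.linalg.eigh(np.cov(p.T));print(len(p),np.median(p,0),p.min(0),p.max(0),v[:,0])
E
```

```text
shift [  34.73 -224.95  130.13] rot [ 0.12  0.05 -0.15] | pos [515.    21.33 209.25] yaw 10.85 zax [-5.0e-04 -2.3e-03 -1.0e+00] t 21.25 F [-0.62 -0.5  -0.15] M [ 0.032  0.005 -0.006] open 43.4 q [-0.11  -0.033  1.823 -0.002  1.351  1.272]
448 [501.47490085 253.68988295 104.22163769] [488.93006817 244.13880921  75.36102286] [523.04565888 259.26665678 119.9748397 ] [ 0.25472439 -0.96613486 -0.04121781]
```

View pics/side11c.png

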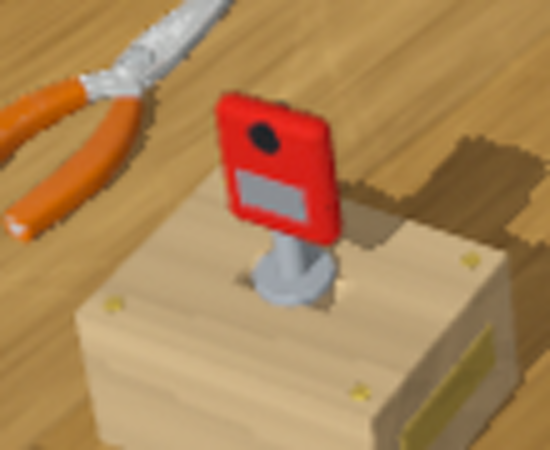

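View pics/top11.png

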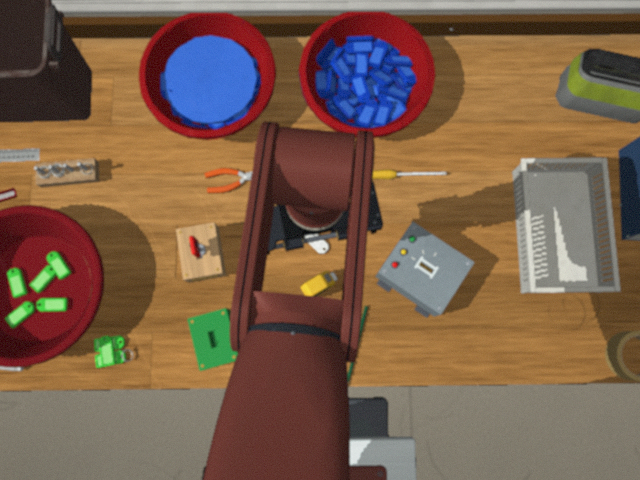

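The key stands upright in the stand at the same height as before. The bystanders in view, including the pliers, screwdriver, white tag and tape, are where they were. The robot is clear, so I'm handing in.

```bash
python3 -c "
from rig import close_job
print(close_job())"
```

```text
the job is handed in; nothing more can be done
None
```

The key went from the stand into the lock, was turned to its stop and back, and is standing in its stand again. I handed the job in at about 21 s of the 72 s.

- **Insertion:** the key slid in without force until the collar pressed on the plate at about 5 N, at the expected height.
- **Turn:** I turned it clockwise by about 56° of hand rotation (0.98 rad). The moment was near zero up to about 49°. It then rose to about 0.10, 0.20 and 0.23 N m over the last steps, close to what the stop's spring should give. I stopped there, well under 0.5 N m.
- **Return home:** I turned back a few degrees past home to take up the play, then to home. The rotor angle can't be read directly, but the key came out without resistance.
- **Back in the stand:** the collar pressed on the wood at about 4 N before release. Afterwards the handle's measured height matched the start within 1 mm (top at 120 mm against 120.5 mm), and the key looked upright.
- **Other things on the desk:** the pliers, screwdriver, white tag and tape were where they started in the last top picture. The arm hid the blue tag in that view, but it never came near it while low.

One check disagreed: the two cameras put the keyhole about 3 mm apart. I settled it by comparing the key with the slot in the same side picture just before insertion, and did the same at the stand.

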